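# Seal and secure the dry-storage box

## Task

Close the lid of the dry-storage box and press it down against its rubber gasket until the spring catch snaps over it and holds it shut on its own. Then swing the steel strap on the front of the box over to the lid and push it fully down, so that its slot sits over the stud on the lid. Leave the things lying around as they are.

Things in the scene. Friction and masses are not known exactly. Their poses are not given: they have to be found in the camera images.
- box: White plastic dry-storage box, 160 (x) x 260 (y) x 100 mm high, standing firmly on the worktop (it does not slip). Origin: centre of its underside. Its x axis points from its front (towards the robot) to its hinged back, y to its left, z up. At the left of its front is the spring catch, at the right the strap.
- lid (a joint): Angle of the grey lid, rad: 0 = shut and caught, grows as it opens up and back (to 1.3). Its stiff hinge (0.25 N m) keeps it where it is left; starts at 0.55 to 1.05. Below 0.07 catch and gasket push back, and an uncaught lid rises to 0.06 to 0.07 (10 mm at the front). The catch snaps at about 0; a hard stop is at -0.012. Needs about 8 to 16 N straight down near the front edge.
- hinge_line (a point): Middle of the lid's hinge line, at box x = +80, y = 0, z = 112 mm. The line runs along the box's y axis.
- lid_front (a point): Point on the upper face of the lid (154 x 262 x 14 mm), midway along its width, 15 mm in from its front edge, 145 mm from the hinge line. When the lid is shut it lies at box x = -65, y = 0, z = 118 mm. The good place to push.
- strap (a joint): Angle of the steel strap, rad: 0 = level, pointing along the box's +y, slot fully over the stud; pi/2 = upright; above that it leans outward (box -y). Starts at 1.35 to 2.05 and stays where it is left (about 1 N at its end moves it). It swings in an upright plane parallel to the box's front, 12.5 mm in front of it.
- strap_bolt (a point): The bolt on which the strap swings, at the right end of the box's front: box x = -92.5, y = -100, z = 108 mm. The strap is a flat bar 5 mm thick and 22 mm wide, reaching 105 mm from this bolt; its slot, 80 mm from the bolt, is 13 mm wide and opens downward when the strap is level.
- strap_tab (a point): Middle of the outer (when level: upper) face of the tab bent forward from the strap's end: a plate 4 mm thick, 35 mm along the strap (70 to 105 mm from the bolt), reaching 29.5 mm forward (box -x) of the strap's middle plane. Push here: sideways while the strap is steep, from above when it is low. Strap level: box x = -109, y = -12.5, z = 121 mm.
- stud (a point): Steel stud, 8 mm thick, standing 25 mm forward out of the lid's front edge; this point is on its middle line, in the plane of the strap. With the lid shut: box x = -92.5, y = -20, z = 108 mm.
- beaker: Small glass beaker, 52 mm across, 68 mm high, bystander. Origin: centre of its underside.
- timer: White bench timer lying flat, 62 x 62 x 18 mm, bystander. Origin: centre of its underside.
- tape_roll: Roll of tape lying flat, 52 mm across, 19 mm high, bystander. Origin: centre of its underside.
- catch_top (a point): Top of the spring catch's hook, box x = -101, y = +70, z = 114 mm: an upright steel hook 30 mm wide in a black housing on the box's front, reaching 32 mm in front of the face. It gives way by itself (up to 9 mm forward) as the lid's striker is pressed past it, then springs back over the striker. Need not be touched.

How it is judged:
By the outcome, as a careful person would: the job done as asked, in the order asked, and still so for the second after the job is handed in, with the robot touching nothing.
It also fails if it takes over 58 s, if anything falls off the work surface, if the arm or the gripper's body presses on something with over 40 N, if the wrist force passes 120 N, or if a joint passes its speed limit or range.

## Robot

A 6-joint arm with a two-finger parallel gripper is mounted at the origin on a cart in front of the work surface, level with it; the furniture and walls round the work are solid. World frame = base frame: x ahead of the robot, y to its left, z up, the work surface at z = 0. Lengths are in m, angles in degrees, forces in N, time in s.
With the tool pointing down it reaches from about 0.4 to 0.825 m from the base axis. Payload 7 kg.
Tool frame: the origin (TCP) lies between the finger pads; the fingertips stand ctrl.nose_length ahead of it and the grasp point (between the pads) lies 2 mm behind it (ctrl.nose_length is the distance from the TCP to the fingertips, in m); z points along the fingers, y is the line along which they close (so a half turn about z gives the same grasp; the last joint's range is limited). The gripper opens to 88 mm and grips with 3 to 60 N. Pads are 19 mm wide; open, the fingers measure 130 mm over their backs; the gripper's body (78 mm by 193 mm) begins 47 mm behind the grasp point.
Start: joints at [83.887, 20.546, 0.682, 0, -70.136, -16.507], TCP at [0.26, 0.623, 0.244] pointing down, gripper open.
Joint ranges: [-176.03, 176.03], [-82.01, 121.73], [-58.28, 71.71], [-173.87, 95.51], [-174.79, -0.11], [-173.66, 173.66]. Speed limits (degrees/s): [136.94, 136.94, 172.46, 180, 180, 180].

## Interface

Orientations are given as [roll, pitch, yaw] about the fixed x, y, z axes, in that order (R = Rz(yaw) Ry(pitch) Rx(roll)).
In Python, from plant import ctrl gives the robot as it stands.
- The arm moves only by the tool apply_moves, never from a script. Its argument "commands" is a list of rows, each a list of 3 entries, a list of its own where there are three numbers: the shift along the world's x, y, z in cm, then the turn about the world's z in rad, then the closure, from 0 (fully open) to 1 (shut). In form: [[[x, y, z], turn, jaw], ...]. A call has 1 to 20 rows; each row is the pose to reach, as a shift and turn from the pose commanded when the call began; what a row does not reach only later rows make up. A row lasts 1/12 s, in which the tool goes at most 41.7 mm and 7.16 degrees, less where a joint would pass 70% of its speed; a pose out of reach is approached as far as the arm can. A call with a gripper value outside its range is refused whole. The fingers move at their own pace and stop on an object; the grip force is fixed at half the most. Time passes only in rows, so rows that repeat a pose let the fingers close. It gives the time, the measured TCP pose, the force, the opening and the grip force at its end, in the units of the state.
- ctrl.get_obs(): the state, without advancing time (a new reading comes with each control period).
- ctrl.snapshot(name): name is "side" or "top"; returns a dict with "img" (400x640x3 uint8, red, green, blue), "fx", "fy", "cx", "cy" (pixels), "T" (4x4, takes a point from camera to world coordinates). Camera axes: x right, y up, looking along -z (the intrinsics and any distortion apply to the point x, -y, -z); pixel columns grow to the right and rows downward; lengths in m; the calibration is good to about 2 mm. A picture is of the moment at which its call begins. There is no depth.
- ctrl.close_job(): hands the job in; it is judged then, once.
Trained networks look in a picture, given as the dict that the camera call returned (one of the last four; its "shot" number tells which), for a name from the list of things; names that differ only in an ending like _2 or _b are one class to them, and where a whole thing is asked for, a point or a joint stands for the part that bears it (a point fixed in the world has none). Each returns a list of dicts, best first, with "score" (0 to 1); they miss things now and then, are a little off and sometimes report something else, mostly with a low value. They report only what shows in the picture. A call takes as long as a camera call.
- ctrl.search_frame(picture, target): "at" ([column, row] in pixels, amid what is visible of it).
- ctrl.spot_point(picture, target): "at" ([column, row] in pixels: a listed point, or the origin of a listed thing).
The state is a dict: "clock": time; "joint_pos": joint angles; "qvel": joint speeds; "tau": joint torques, N m; "tool_pos": TCP position; "orientation": TCP orientation; "force": force on the tool from outside, world axes, zero at the start; "moment": the same for the moment, N m; "opening": finger opening in m; "gripper_force": force on a finger pad.
Only numpy, scipy, OpenCV 4.12 (cv2) and the standard library are available. Lean on these libraries where they do the work, as an engineer would, in place of code of your own. Each camera call takes 0.05 s, during which the arm holds its last target. There are 200 camera calls.

## Working session

There is one attempt and no reset: what is moved stays moved. The work goes in short steps, Python scripts to look and compute and a tool call to move; the robot and the scene stay as the last step left them, time stands still between calls to the robot, and variables do not carry over. Pictures are saved under pics/ and viewed, at most 10 in all, crops included, and the job is handed in when it is done.

Besides the shell and the picture viewer there is one more tool, called after "Emit:" as name(argument=value, ...) on one line, values as JSON. apply_moves: Moves the arm, as the interface text tells. Its arguments: {"type":"object","properties":{"commands":{"type":"array"}},"required":["commands"]}

```bash
mkdir -p pics; ls; cat > h.py <<'E'
import numpy as np, cv2
from plant import ctrl
def look(name,save=None):
    s=ctrl.snapshot(name)
    if save: cv2.imwrite('pics/'+save,s['img'][:,:,::-1])
    return s
def proj(s,P):
    P=np.atleast_2d(P); T=np.array(s['T']); c=(P-T[:3,3])@T[:3,:3]
    return np.c_[s['cx']+s['fx']*c[:,0]/-c[:,2], s['cy']-s['fy']*c[:,1]/-c[:,2]]
def ray(s,px):
    T=np.array(s['T']); d=np.array([(px[0]-s['cx'])/s['fx'],-(px[1]-s['cy'])/s['fy'],-1.]); d=T[:3,:3]@d
    return T[:3,3],d/np.linalg.norm(d)
def onz(s,px,z):
    o,d=ray(s,px); return o+d*(z-o[2])/d[2]
E
python3 - <<'E'
from h import *
print(ctrl.nose_length, {k:np.round(v,3) for k,v in ctrl.get_obs().items()})
for n in ('side','top'):
    s=look(n,n+'0.png'); print(n,[k for k in s],s['fx'],s['fy'],s['cx'],s['cy'],np.round(s['T'],3).tolist(), s.get('dist'))
    for t in ['box','hinge_line','lid_front','strap_bolt','strap_tab','stud','catch_top','beaker','timer','tape_roll']:
        print(t,[(np.round(r['at'],1).tolist(),round(r['score'],2)) for r in ctrl.spot_point(s,t)[:2]])
E
```

```text
pics
0.017 {'clock': np.float64(0.0), 'joint_pos': array([ 8.3888e+01,  2.0592e+01,  6.3300e-01, -2.0000e-02, -7.0136e+01,
       -1.6507e+01]), 'qvel': array([-0.007,  0.022, -0.019, -0.004,  0.096, -0.03 ]), 'tau': array([-1.0000e-03, -5.8273e+01,  2.9305e+01,  6.9970e+00,  7.0000e-03,
       -0.0000e+00]), 'tool_pos': array([0.259, 0.623, 0.243]), 'orientation': array([ 1.79903e+02, -9.00000e-03, -2.26260e+01]), 'force': array([-0.525, -0.92 ,  0.849]), 'moment': array([ 0.003,  0.012, -0.036]), 'gripper_force': np.float64(0.0), 'opening': np.float64(0.087)}
side ['img', 'fx', 'fy', 'cx', 'cy', 'T', 'shot'] 505.48032695956357 505.48032695956357 329.1606319023764 196.89874952612936 [[-0.999, 0.013, -0.049, 0.426], [-0.051, -0.397, 0.916, 1.49], [-0.007, 0.918, 0.397, 0.742], [0.0, 0.0, 0.0, 1.0]] None
box [([303.4, 211.2], 0.6)]
hinge_line [([279.1, 178.4], 0.91)]
lid_front [([311.0, 147.4], 0.92)]
strap_bolt [([333.6, 169.0], 0.65)]
strap_tab [([336.3, 145.2], 0.54)]
stud [([318.1, 148.0], 0.76), ([360.2, 178.4], 0.31)]
catch_top [([334.5, 184.7], 0.79)]
beaker [([360.3, 267.2], 0.93)]
timer [([361.2, 180.2], 0.63)]
tape_roll [([362.6, 286.8], 0.8)]
top ['img', 'fx', 'fy', 'cx', 'cy', 'T', 'shot'] 493.7338554223342 493.7338554223342 313.4048973292145 195.10187545309407 [[-0.027, 0.991, -0.128, 0.311], [-1.0, -0.028, -0.007, -0.025], [-0.011, 0.128, 0.992, 1.714], [0.0, 0.0, 0.0, 1.0]] None
box [([341.2, 176.2], 0.86)]
hinge_line [([340.9, 145.4], 0.79)]
lid_front [([345.9, 174.3], 0.62)]
strap_bolt [([373.1, 198.9], 0.59)]
strap_tab [([388.5, 198.3], 0.51)]
stud [([352.7, 180.3], 0.85), ([375.3, 194.6], 0.54)]
catch_top [([339.7, 177.8], 0.6), ([322.9, 201.0], 0.59)]
beaker [([230.6, 230.9], 0.65), ([340.3, 176.1], 0.57)]
timer [([424.7, 231.7], 0.8)]
tape_roll [([201.2, 236.2], 0.66)]
```

```bash
python3 - <<'E'
import cv2
a=cv2.imread('pics/top0.png')[100:280,150:470]; b=cv2.imread('pics/side0.png')[90:320,200:480]
cv2.imwrite('pics/topc.png',cv2.resize(a,None,fx=2.5,fy=2.5,interpolation=2)); cv2.imwrite('pics/sidec.png',cv2.resize(b,None,fx=2.5,fy=2.5,interpolation=2))
E
```

```text
(no output)
```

View pics/topc.png

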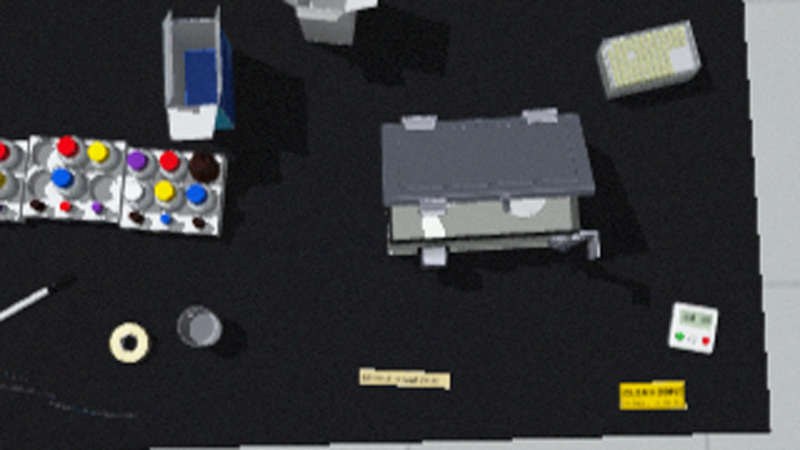

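View pics/sidec.png

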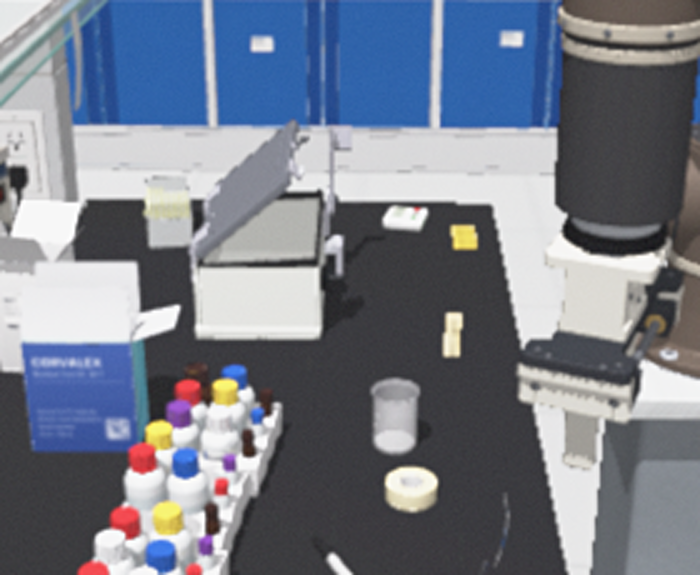

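The pictures show the box right of the image centre. The lid is half open, with its edge from (382,200) to (593,195) in the top crop. The strap leans outward, with its tab at (595,243), and the catch is at (433,255). The beaker, tape roll and timer are all clear of the front. Next I'll fit the box pose and both angles.

```bash
cat > fit.py <<'E'
from h import *
from scipy.optimize import least_squares
def pts(p):
    x,y,w,l,s=p; h=np.array([.08,0,.112])
    def lid(q): # q at shut position
        d=np.array(q)-h; c,n=np.cos(l),np.sin(l)
        return h+np.array([d[0]*c+d[2]*n, d[1], -d[0]*n+d[2]*c])
    b=np.array([-.0925,-.1,.108])
    def st(r,o,fx): return b+np.array([fx, r*np.cos(s)-o*np.sin(s), r*np.sin(s)+o*np.cos(s)])
    L=dict(hinge_line=h,lid_front=lid([-.065,0,.118]),strap_bolt=b,strap_tab=st(.0875,.013,-.0165),stud=lid([-.0925,-.02,.108]),
      catch_top=np.array([-.101,.07,.114]),box=np.zeros(3),BL=np.array([.08,.13,0]),FL=np.array([-.08,.13,0]),
      lidFL=lid([-.074,.131,.118]),lidFR=lid([-.074,-.131,.118]),tab_tip=st(.105,.011,-.0295))
    R=np.array([[np.cos(w),-np.sin(w),0],[np.sin(w),np.cos(w),0],[0,0,1]])
    return {k:R@v+[x,y,0] for k,v in L.items()}
def fit(views,extra={}, p0=None, fixed=None):
    obs=[]
    for s,tag in views:
        for t in ['hinge_line','lid_front','strap_bolt','strap_tab','stud','catch_top','box']:
            for r in ctrl.spot_point(s,t)[:2]:
                if r['score']>.45: obs.append((s,tag,t,r['at']))
        for t,a in extra.get(tag,{}).items(): obs.append((s,tag,t,a))
    f=lambda p:np.concatenate([(proj(s,pts(p)[t])[0]-a) for s,_,t,a in obs])
    r=least_squares(f,p0 if p0 is not None else [.45,-.1,0,.8,1.7],loss='soft_l1',f_scale=1.5)
    e=f(r.x).reshape(-1,2)
    for o,d in zip(obs,e): print(o[1],o[2],np.round(o[3],1),np.round(d,1))
    print('fit x y yaw lid strap',np.round(r.x,4)); return r.x
E
python3 - <<'E'
from fit import *
v=[(look('side'),'side'),(look('top'),'top')]
C=lambda x,y:[150+x/2.5,100+y/2.5]; D=lambda x,y:[200+x/2.5,90+y/2.5]
ex={'side':{'BL':D(197,335),'FL':D(322,333)},'top':{'lidFL':C(384,205),'lidFR':C(593,194),'catch_top':C(433,253)}}
p=fit(v,ex); 
for k,q in pts(p).items(): print(k,np.round(q,4))
for t in ['timer','beaker','tape_roll']: print(t,np.round(onz(v[1][0],ctrl.spot_point(v[1][0],t)[0]['at'],0),3))
np.save('p.npy',p)
E
```

```text
side hinge_line [279.1 179.2] [ 2.4 -0.4]
side lid_front [312.2 152.1] [0.7 0.3]
side strap_bolt [333.6 171.6] [-1.  -1.7]
side stud [320.2 146.7] [1.2 1.2]
side catch_top [336.2 185.8] [-2.1  0.4]
side box [305.6 214.5] [ 0.1 -5.8]
side BL [278.8 224. ] [-0.2  1.2]
side FL [328.8 223.2] [-1.4  2.3]
top hinge_line [342.2 144.5] [-0.6  2.9]
top lid_front [347. 174.] [-1.9  1.1]
top strap_bolt [372.6 197.9] [ 2.5 -0.3]
top stud [353.5 181.9] [-1.2  1.3]
top stud [323.1 200.7] [ 29.2 -17.5]
top catch_top [322.9 203.1] [ 0.5 -0.5]
top catch_top [386. 197.] [-62.6   5.6]
top box [337.9 177.2] [ 3.5 -0.4]
top lidFL [303.6 182. ] [-0.8 -2.8]
top lidFR [387.2 177.6] [ 0.6 -2.7]
top catch_top [323.2 201.2] [0.2 1.4]
fit x y yaw lid strap [ 0.5947 -0.1132  0.023   0.6747  1.7   ]
hinge_line [ 0.6747 -0.1114  0.112 ]
lid_front [ 0.5652 -0.1139  0.2073]
strap_bolt [ 0.5045 -0.2153  0.108 ]
strap_tab [ 0.4886 -0.2398  0.1931]
stud [ 0.5379 -0.1345  0.2166]
catch_top [ 0.4921 -0.0455  0.114 ]
box [ 0.5947 -0.1132  0.    ]
BL [0.6717 0.0186 0.    ]
FL [0.5117 0.0149 0.    ]
lidFL [0.5552 0.0169 0.2129]
lidFR [ 0.5612 -0.245   0.2129]
tab_tip [ 0.4756 -0.2404  0.2107]
timer [ 0.711 -0.123  0.   ]Traceback (most recent call last):
  File "<stdin>", line 7, in <module>
IndexError: list index out of range
```

Emit:
apply_moves(commands=[[[0,0,4],0,1],[[33,-70.8,4],0.395,1],[[33,-70.8,4],0.395,1],[[33,-70.8,4],0.395,1],[[33,-70.8,4],0.395,1],[[33,-70.8,4],0.395,1],[[33,-70.8,4],0.395,1],[[33,-70.8,4],0.395,1],[[33,-70.8,4],0.395,1],[[33,-70.8,4],0.395,1],[[33,-70.8,4],0.395,1],[[33,-70.8,4],0.395,1],[[33,-70.8,4],0.395,1],[[33,-70.8,4],0.395,1],[[33,-70.8,4],0.395,1],[[33,-70.8,4],0.395,1],[[33,-70.8,4],0.395,1],[[33,-70.8,4],0.395,1],[[33,-70.8,4],0.395,1],[[33,-70.8,4],0.395,1]])

```text
clock: 3.67
tool_pos: [0.5904, -0.0879, 0.2836]
orientation: [180.0, -0.0, -0.0]
force: [0.1, 1.0, 0.7]
opening: 0.0005
gripper_force: 0.0
```

```bash
python3 - <<'E'
from h import *
s=look('side'); cv2.imwrite('pics/s1.png',cv2.resize(s['img'][60:240,240:400,::-1],None,fx=4,fy=4,interpolation=2)[:600])
print(proj(s,[.59,-.088,.267]), proj(s,[.4886,-.24,.193]))
E
```

```text
[[304.32464428 137.3162106 ]] [[337.22171415 145.19642298]]
```

View pics/s1.png

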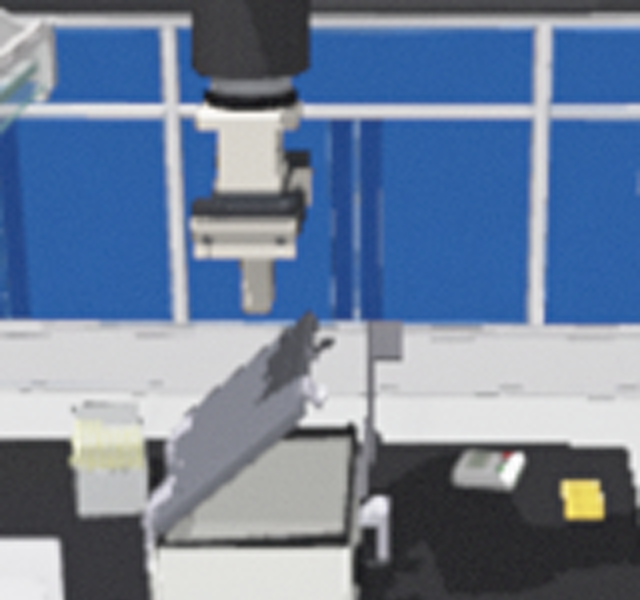

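The fingertips at (256,312) are above the lid's front region, at the height I expected. Lowering along the lid's arc.

Emit:
apply_moves(commands=[[[-0.5,0.3,-2],0,1],[[-0.5,0.3,-4],0,1],[[-0.5,0.3,-5],0,1],[[-0.7,0.3,-5.9],0,1],[[-1.1,0.3,-6.7],0,1],[[-1.6,0.3,-7.6],0,1],[[-2.1,0.3,-8.5],0,1],[[-2.6,0.3,-9.3],0,1],[[-3.0,0.3,-10.1],0,1],[[-3.4,0.3,-10.9],0,1],[[-3.8,0.3,-11.7],0,1],[[-4.2,0.3,-12.4],0,1],[[-4.6,0.3,-13],0,1],[[-4.9,0.3,-13.4],0,1],[[-4.9,0.3,-13.4],0,1]])

```text
clock: 4.97
tool_pos: [0.5394, -0.082, 0.1485]
orientation: [180.0, 0.1, -0.0]
force: [0.6, 0.5, -0.2]
opening: 0.0004
gripper_force: 0.0
```

Emit:
apply_moves(commands=[[[0,0,-0.3],0,1],[[0,0,-0.6],0,1],[[0,0,-0.6],0,1]])

```text
clock: 5.22
tool_pos: [0.5408, -0.082, 0.1435]
orientation: [180.0, -0.0, 0.0]
force: [-1.9, 1.2, 3.6]
opening: 0.0001
gripper_force: 1.4
```

```bash
python3 - <<'E'
from h import *
s=look('side'); cv2.imwrite('pics/s2.png',cv2.resize(s['img'][100:240,240:400,::-1],None,fx=4,fy=4,interpolation=2)[:600])
E
```

```text
(no output)
```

View pics/s2.png

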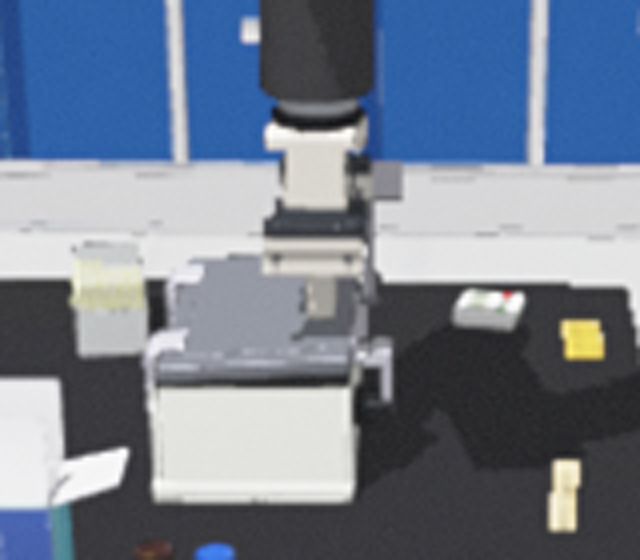

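The lid is nearly shut: its left edge is almost level at row ~365, and the fingertips at (320,315) rest on its front part. Now I'll press down in small steps.

Emit:
apply_moves(commands=[[[-0.2,0,-0.2],0,1],[[-0.4,0,-0.4],0,1],[[-0.4,0,-0.6],0,1],[[-0.4,0,-0.6],0,1]])

```text
clock: 5.6
tool_pos: [0.5401, -0.0819, 0.1397]
orientation: [180.0, -0.4, 0.1]
force: [5.5, -1.4, 6.4]
opening: 0.0002
gripper_force: 3.2
```

Emit:
apply_moves(commands=[[[0,0,-0.2],0,1],[[0,0,-0.3],0,1],[[0,0,-0.3],0,1]])

```text
clock: 5.85
tool_pos: [0.54, -0.0819, 0.1368]
orientation: [180.0, -0.4, 0.1]
force: [3.4, -0.2, 9.1]
opening: 0.0001
gripper_force: 3.9
```

Emit:
apply_moves(commands=[[[0,0,-0.15],0,1],[[0,0,-0.3],0,1],[[0,0,-0.3],0,1]])

```text
clock: 6.1
tool_pos: [0.5399, -0.082, 0.1343]
orientation: [180.0, -0.4, 0.1]
force: [0.7, 0.2, 14.3]
opening: 0.0006
gripper_force: 7.0
```

Emit:
apply_moves(commands=[[[0,0,-0.15],0,1],[[0,0,-0.3],0,1],[[0,0,-0.3],0,1],[[0,0,-0.3],0,1]])

```text
clock: 6.43
tool_pos: [0.5399, -0.082, 0.1334]
orientation: [180.0, -0.5, 0.1]
force: [-6.4, 2.5, 32.4]
opening: 0.0003
gripper_force: 16.0
```

32 N at the hard-stop height (tip z 0.116), so the catch should have snapped. Lifting off and moving to the strap's outer side.

Emit:
apply_moves(commands=[[[0,0,4],0,1],[[0,0,8],0,1],[[0,0,12],0,1],[[0,0,16],0,1],[[-5,-11,17],0,1],[[-5,-11,17],0,1],[[-5,-22.5,17],0,1],[[-5,-22.5,17],0,1],[[-5,-22.5,17],0,1],[[-5,-22.5,17],0,1],[[-5,-22.5,17],0,1]])

```text
clock: 7.35
tool_pos: [0.4858, -0.311, 0.298]
orientation: [180.0, 0.0, -0.2]
force: [-0.1, 1.2, 0.1]
opening: 0.0004
gripper_force: 0.0
```

```bash
python3 - <<'E'
from fit import *
v=[(look('side'),'side'),(look('top'),'top')]
p0=np.load('p.npy'); p0[3]=0
p=fit(v,{'side':{'BL':[278.8,224.],'FL':[328.8,223.2]}},p0=p0); np.save('p1.npy',p)
for k,q in pts(p).items(): print(k,np.round(q,4))
a=cv2.resize(v[0][0]['img'][100:240,240:400,::-1],None,fx=2.5,fy=2.5,interpolation=2); b=cv2.resize(v[1][0]['img'][120:260,270:430,::-1],None,fx=2.5,fy=2.5,interpolation=2)
cv2.imwrite('pics/s3.png',np.hstack([a,b]))
E
```

```text
Traceback (most recent call last):
FileNotFoundError: [Errno 2] No such file or directory: 'p.npy'
```

```bash
python3 - <<'E'
from fit import *
v=[(look('side'),'side'),(look('top'),'top')]
p0=[ .5947,-.1132,.023,0,1.7]
p=fit(v,{'side':{'BL':[278.8,224.],'FL':[328.8,223.2]}},p0=p0); np.save('p1.npy',p)
for k,q in pts(p).items(): print(k,np.round(q,4))
a=cv2.resize(v[0][0]['img'][100:240,240:400,::-1],None,fx=2.5,fy=2.5,interpolation=2); b=cv2.resize(v[1][0]['img'][120:260,270:430,::-1],None,fx=2.5,fy=2.5,interpolation=2)
cv2.imwrite('pics/s3.png',np.hstack([a,b]))
E
```

```text
side hinge_line [281.3 180.3] [ 0.3 -0.5]
side lid_front [325.5 177.4] [-1.4  0.1]
side strap_bolt [331.9 171.1] [ 0.2 -0.8]
side strap_tab [337.3 146.7] [-0.7  0. ]
side stud [333.2 174.4] [-1.   3.6]
side stud [362.6 288. ] [ -30.4 -110. ]
side catch_top [336.2 185.6] [-1.2  1.1]
side box [305.  212.2] [ 0.9 -2.7]
side BL [278.8 224. ] [0.9 2.5]
side FL [328.8 223.2] [0.1 2.9]
top lid_front [342.4 190.3] [0.3 0.5]
top strap_bolt [374.6 196.2] [-0.8  1. ]
top catch_top [322.3 202.9] [-0.1  0.8]
top box [337.2 176.4] [2.3 0.8]
fit x y yaw lid strap [ 0.5933 -0.1063  0.0518  0.0095  1.4173]
hinge_line [ 0.6732 -0.1022  0.112 ]
lid_front [ 0.5285 -0.1097  0.1194]
strap_bolt [ 0.5061 -0.211   0.108 ]
strap_tab [ 0.4896 -0.2113  0.1965]
stud [ 0.502  -0.1311  0.1096]
catch_top [ 0.4888 -0.0416  0.114 ]
box [ 0.5933 -0.1063  0.    ]
BL [0.6665 0.0277 0.    ]
FL [0.5067 0.0194 0.    ]
lidFL [0.5127 0.0207 0.1195]
lidFR [ 0.5263 -0.241   0.1195]
tab_tip [ 0.4764 -0.2073  0.2134]
```

View pics/s3.png

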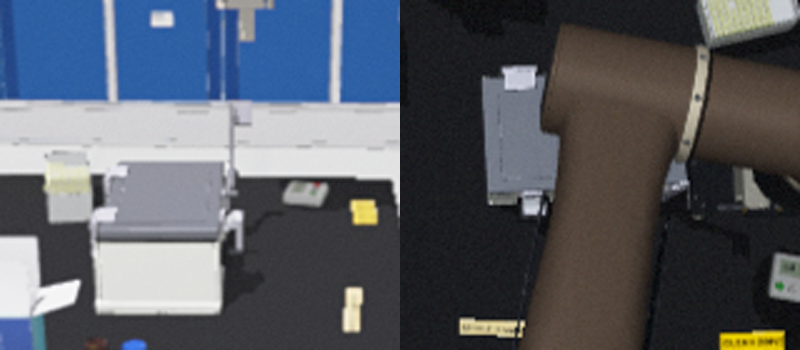

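The lid lies level and shut: its left edge is at row ~235 in the side crop and the fit gives about 0.01 rad. The strap stands steep with its tab at (243,108). Next: go down beside the tab and sweep it over.

Emit:
apply_moves(commands=[[[0,-0.5,-4],0,1],[[0,-0.5,-7],0,1],[[0,-0.5,-9.5],0,1],[[0,-0.5,-9.5],0,1],[[0,1.5,-9.5],0,1],[[0,3,-9.5],0,1],[[0,4,-9.5],0,1],[[0,5,-9.5],0,1],[[0,6,-9.5],0,1],[[0,7,-9.5],0,1],[[0,8,-9.5],0,1],[[0,9,-9.5],0,1],[[0,9.5,-9.5],0,1],[[0,9.5,-9.5],0,1]])

```text
clock: 9.42
tool_pos: [0.4866, -0.2109, 0.2036]
orientation: [-180.0, -0.0, 0.1]
force: [0.5, 1.0, 0.6]
opening: 0.0005
gripper_force: 0.0
```

```bash
python3 - <<'E'
from h import *
s=look('side'); cv2.imwrite('pics/s4.png',cv2.resize(s['img'][100:240,240:400,::-1],None,fx=4,fy=4,interpolation=2)[:600])
E
```

```text
(no output)
```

View pics/s4.png

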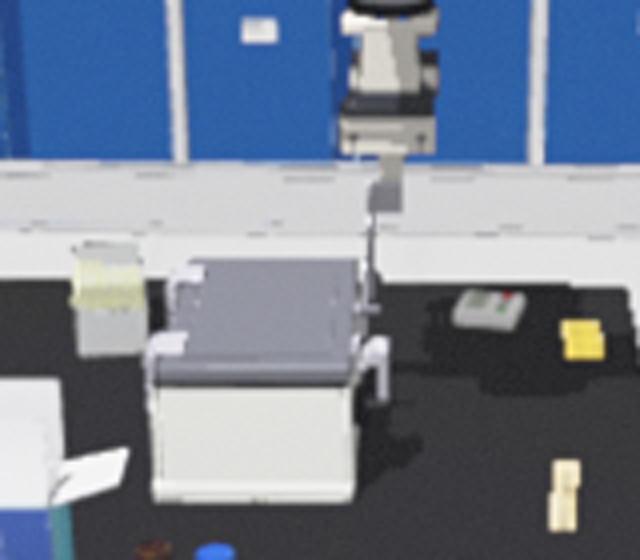

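The tab at (387,195) is now leaning in, with the fingers behind it. I'll follow the arc down.

Emit:
apply_moves(commands=[[[0,1,0],0,1],[[0,2,0],0,1],[[0,2.7,0],0,1],[[0,3.4,-0.5],0,1],[[0,4.0,-1.1],0,1],[[0,4.7,-1.8],0,1],[[-0.1,5.2,-2.5],0,1],[[-0.1,5.7,-3.3],0,1],[[-0.2,6.2,-4],0,1],[[-0.2,6.8,-4.7],0,1],[[-0.2,7.4,-5.2],0,1],[[-0.2,7.8,-5.5],0,1],[[-0.2,7.8,-5.5],0,1]])

```text
clock: 10.55
tool_pos: [0.4843, -0.1333, 0.1478]
orientation: [-180.0, 0.1, 0.0]
force: [-0.2, 0.4, 0.7]
opening: 0.0003
gripper_force: 0.0
```

Emit:
apply_moves(commands=[[[0,0,-0.3],0,1],[[0,0,-0.6],0,1],[[0,0,-0.9],0,1],[[0,0,-0.9],0,1]])

```text
clock: 10.88
tool_pos: [0.4843, -0.1341, 0.139]
orientation: [-180.0, 0.0, -0.0]
force: [-0.8, -0.3, -0.3]
opening: 0.0006
gripper_force: 0.0
```

Emit:
apply_moves(commands=[[[0,0,-0.15],0,1],[[0,0,-0.3],0,1],[[0,0,-0.3],0,1]])

```text
clock: 11.13
tool_pos: [0.4847, -0.134, 0.1373]
orientation: [180.0, -0.0, 0.0]
force: [-4.0, 2.6, 9.1]
opening: 0.0003
gripper_force: 4.6
```

```bash
python3 - <<'E'
from h import *
print(ctrl.get_obs()['force'])
s=look('side'); t=look('top'); a=cv2.resize(s['img'][130:230,270:370,::-1],None,fx=4,fy=4,interpolation=2); b=cv2.resize(t['img'][150:250,310:410,::-1],None,fx=4,fy=4,interpolation=2)
cv2.imwrite('pics/s5.png',np.hstack([a,b]))
E
```

```text
[-4.01483889  2.61534849  9.12723486]
```

View pics/s5.png

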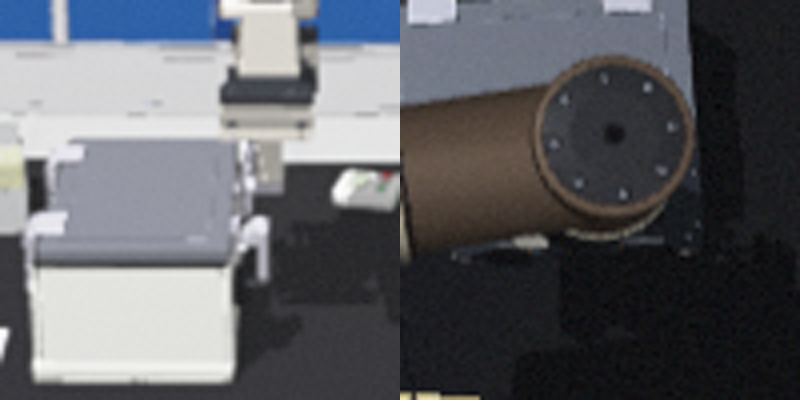

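The strap is down, with the fingertips on the tab at (268,185) and 9 N at tip z 0.120, the level height. I'll press a little more, then retreat up and forward.

Emit:
apply_moves(commands=[[[0,0,-0.2],0,1],[[0,0,-0.2],0,1],[[0,0,-0.2],0,1]])

```text
clock: 11.48
tool_pos: [0.4848, -0.1338, 0.1357]
orientation: [-180.0, -0.0, 0.0]
force: [-4.9, 4.5, 11.0]
opening: 0.0003
gripper_force: 5.8
```

Emit:
apply_moves(commands=[[[0,0,3],0,1],[[0,0,7],0,1],[[0,0,11],0,1],[[0,0,15],0,1],[[0,12,17],0,1],[[0,12,17],0,1],[[0,12,17],0,1],[[0,24,17],0,1],[[0,24,17],0,1],[[0,24,17],0,1],[[0,36,17],0,1],[[0,36,17],0,1],[[0,36,17],0,1],[[0,42,17],0,1],[[0,42,17],0,1],[[0,42,17],0,1],[[0,42,17],0,1]])

```text
clock: 12.9
tool_pos: [0.4844, 0.2869, 0.3039]
orientation: [179.9, 0.0, 0.1]
force: [-0.3, -0.0, -0.5]
opening: 0.0005
gripper_force: 0.0
```

```bash
python3 - <<'E'
from fit import *
v=[(look('side'),'side'),(look('top'),'top')]
p=fit(v,{},p0=[.594,-.108,.045,0.01,.05])
a=cv2.resize(v[0][0]['img'][130:230,270:370,::-1],None,fx=4,fy=4,interpolation=2); b=cv2.resize(v[1][0]['img'][130:230,300:400,::-1],None,fx=4,fy=4,interpolation=2)
cv2.imwrite('pics/s6.png',np.hstack([a,b]))
E
```

```text
side hinge_line [281.  179.2] [0.4 0.7]
side lid_front [323.9 175.5] [0.1 1.8]
side strap_bolt [330.3 171.3] [ 1.1 -1.2]
side strap_tab [335.9 175.4] [0.9 0.1]
side stud [331.6 179. ] [ 0.3 -1.3]
side catch_top [336.8 183.8] [-1.6  2.6]
side box [303.4 212.1] [ 2.4 -2.7]
top hinge_line [341.6 144.3] [-2.9  3.4]
top lid_front [343.1 185.9] [0.3 4.7]
top lid_front [344.6 200.6] [ -1.2 -10. ]
top strap_bolt [375.  198.3] [-0.5 -2. ]
top strap_tab [349.6 201.6] [-1.   1.9]
top strap_tab [324.6 204.1] [24.  -0.6]
top stud [350.7 199.3] [-0.5 -0.6]
top catch_top [323.1 204. ] [-0.  -0.2]
top box [339.  178.4] [ 0.7 -1.4]
top box [205.3 234.7] [134.4 -57.7]
fit x y yaw lid strap [ 0.594  -0.1072  0.0705  0.0088 -0.005 ]
```

View pics/s6.png

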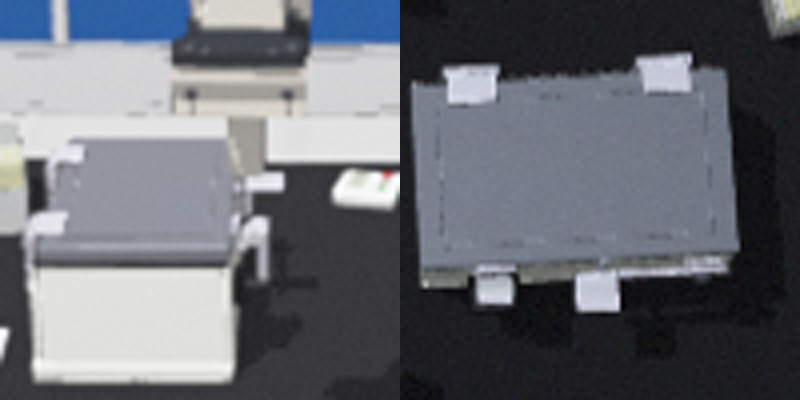

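The final picture shows the lid shut, the catch over it at (495,290), and the strap level with its tab at (598,292). The fit gives lid ≈ 0.01 and strap ≈ 0, and the robot is clear. Handing in.

```bash
python3 -c "
from plant import ctrl
print(ctrl.close_job())"
```

```text
the job is handed in; nothing more can be done
None
```

I pressed the lid down to its stop and it stayed shut, then swung the strap over and pushed it level on the stud. The final camera fit puts both within 0.01 rad of closed. I never touched the things lying around, and I handed the job in at about 13 s; no verdict came back.

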